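# Gauge the height of the block specimen

## Robot

A 7-joint arm with a two-finger parallel gripper is mounted at the origin on the work surface. World frame = base frame: x ahead of the robot, y to its left, z up, the work surface at z = 0. Lengths are in m, angles in rad, forces in N, time in s.
With the tool pointing down it reaches from about 0.4 to 0.85 m from the base axis. Payload 4.5 kg.
Tool frame: the origin (TCP) lies on the centre line of the jaws, within the pads' length; the fingertips stand r.tips_ahead ahead of it and the grasp point (between the pads) is the TCP (r.tips_ahead is the distance from the TCP to the fingertips, in m); z points along the fingers, y is the direction in which the jaws open and shut (so a half turn about z gives the same grasp; the last joint's range is limited). The gripper opens to 88 mm and grips with 3 to 60 N. Pads are 18 mm wide; open, the fingers measure 123 mm over their backs; the gripper's body (75 mm by 187 mm) begins 45 mm behind the grasp point.
Start: joints at [-1.149, 0.689, -0.195, 1.565, 0.157, 0.902, -0.215], TCP at [0.236, 0.579, 0.258] pointing down, gripper open.
Joint ranges: [-3.01, 3.01], [-0.46, 2.08], [-1.47, 1.51], [0.13, 2.56], [-1, 4.14], [0.04, 2.09], [-2.66, 2.66]. Speed limits (rad/s): [2.57, 2.57, 3.14, 3.14, 3.14, 3.14, 3.14].

## Interface

Orientations are given as a unit quaternion [x, y, z, w].
In Python, from plant import r gives the robot as it stands.
- The arm moves only by the shell command python3 -m inch 'ROWS' [FORCE]. ROWS is JSON, a list of rows, each a list of 5 numbers: the shift along the world's x, y, z in units of 25 mm (1.0 is 25 mm), then the turn about the world's z in units of 6 degrees (1.0 is 6 degrees), then the finger opening in mm, from 0 to 88.1. A call has 1 to 5 rows; each row shifts and turns the commanded pose from where the row before left it; what a row does not reach is not made up. A row lasts 1/10 s, in which the tool goes at most 50 mm and 8.59 degrees, less where a joint would pass 70% of its speed; a pose out of reach is approached as far as the arm can. A call is refused whole if a number of a shift passes 1 or a number of a turn 1, either way. A call with a gripper value outside its range is refused whole. The fingers move at their own pace and stop on an object; FORCE is the grip in N (left out, the last holds). Time passes only in rows, so rows that do not move let the fingers close. It gives the time, the measured TCP pose, the force and the opening at its end, in the units of the state.
- r.get_state(): the state, without advancing time (a new reading comes with each control period).
- r.snapshot(name): name is "side" or "top" or "wrist"; returns a dict with "pixels" (480x640x3 uint8, red, green, blue), "range_z" (480x640 float32, m along the optical axis (not along the pixel's ray), 0 where there is no reading), "K" (3x3 intrinsics, pixels), "position" and "attitude" of the camera in the world. Camera axes: x right, y up, looking along -z (the intrinsics and any distortion apply to the point x, -y, -z); pixel columns grow to the right and rows downward; lengths in m; the calibration is good to about 2 mm. A picture is of the moment at which its call begins.
- r.finish_job(): hands the job in, once; it reports no verdict.
The state is a dict: "clock": time; "q": joint angles; "qd": joint speeds; "joint_torque": joint torques, N m; "tool_pos": TCP position; "eef_rot": TCP orientation; "contact_force": force on the tool from outside, world axes, zero at the start; "moment": the same for the moment, N m; "opening": opening from 0.0 (shut) to 1.0 (fully open).
Only numpy, scipy, OpenCV 4.12 (cv2) and the standard library are available. Lean on these libraries where they do the work, as an engineer would, in place of code of your own. Each camera call takes 0.05 s, during which the arm holds its last target. There are 200 camera calls.

## Task

Three grey plastic specimens lie on the white board: a flat strip, a thick block and a round rod. Lift the bridge gauge by its black handle, lower it in hand straddling the middle of the block, its legs either side, until its sprung foot rides up on the block and both legs stand flat on the board; then let go, so that it stands there reading the block's height. Do not shift the specimens.

Things in the scene. Friction and masses are not known exactly. Their poses are not given: they have to be found in the camera images.
- gauge_handle (a point): Centre of the loose bridge gauge's black handle, 30 (x) x 44 (y) x 52 (z) mm, 108 mm above the soles of its legs; z up. Below it a crossbeam 24 x 140 (y) mm, top 78 mm above the soles. Legs at y = +-60 mm on soles 50 (x) x 20 (y) mm; the gap between them, 100 mm wide, 60 high, is open along x. The sprung foot hangs straight below this point. 0.4 kg, starts upright on the board.
- gauge_foot (a joint): The gauge's reading in m: how far its sprung foot (steel disc, 18 mm diameter) is pushed up. 0: level with the soles of the legs. With the soles on the board it reads the height of what lies under the foot. Travel 40 mm; the spring pushes with 0.5 N at 0 and 1.25 N at 30 mm, so the gauge's own weight seats it.
- block_mid (a point): Centre of the block, to be gauged: grey plastic, 120 (x, long axis) x 40 (y) x 30 (z) mm, loose, 0.2 kg, lying flat on the board, so this point is 15 mm above the board's top. The board is a fixed flat white plate, 12 mm thick, on which the specimens and the gauge stand, with free room for the gauge's legs either side of the block.
- strip_mid (a point): Centre of the flat strip, not to be gauged: grey plastic, 120 (x) x 30 (y) x 8 (z) mm, loose, flat on the board.
- rod_mid (a point): Centre of the round rod, not to be gauged: grey plastic, 20 mm diameter, 120 mm long (x), loose, lying on the board.
Mind the look-alikes: they are no part of the job. Of the things like the part that bears gauge_handle, leave any that is pink; of the rest the larger one is meant.

How it is judged:
By the outcome, as a careful person would: the job done as asked, in the order asked, and still so for the second after the job is handed in, with the robot touching nothing.
It also fails if it takes over 38 s, if anything falls off the work surface, if the arm or the gripper's body presses on something with over 40 N, if the wrist force passes 120 N, or if a joint passes its speed limit or range.

## Working session

There is one attempt and no reset: what is moved stays moved. The work goes in short steps, Python scripts to look and compute and a shell command to move; the robot and the scene stay as the last step left them, time stands still between calls to the robot, and variables do not carry over. Pictures are saved under pics/ and viewed, about 8 in all and at most 12, crops included, and the job is handed in when it is done.

```bash
mkdir -p pics
cat > h.py <<'E'
import numpy as np, cv2
from plant import r
from scipy.spatial.transform import Rotation as R
def att(a):
    a=np.array(a,float)
    return a if a.shape==(3,3) else R.from_quat(a.ravel()).as_matrix()
def snap(n,f=None):
    s=r.snapshot(n); s["A"]=att(s["attitude"])
    if f: cv2.imwrite("pics/"+f,s["pixels"][:,:,::-1])
    return s
def cloud(s):
    z=s["range_z"]; K=s["K"]; v,u=np.mgrid[:480,:640]
    P=np.stack([(u-K[0,2])/K[0,0]*z,-(v-K[1,2])/K[1,1]*z,-z],-1)
    W=P@s["A"].T+np.array(s["position"]); W[z==0]=np.nan
    return W
E
python3 - <<'E'
from h import *
for n in("top","side"):
    s=snap(n,n+"1.png"); print(n,s["position"],s["attitude"],s["K"][0], [k for k in s])
print(r.get_state(),r.tips_ahead)
E
```

```text
top [0.39120039 0.07716215 1.12130604] [ 0.02404342 -0.01897597 -0.69794486  0.71549619] [619.6738743    0.         316.49562884] ['pixels', 'range_z', 'K', 'position', 'attitude', 'A']
side [ 0.09205288 -0.55306378  0.70823965] [ 0.40698721 -0.10797405 -0.22435384  0.87884491] [475.72057083   0.         321.39697778] ['pixels', 'range_z', 'K', 'position', 'attitude', 'A']
{'clock': 0.1, 'q': array([-1.14921017,  0.68987922, -0.19450371,  1.56618727,  0.15729892,
        0.90248183, -0.21514094]), 'qd': array([ 1.59407971e-03, -2.44574096e-03, -1.04553646e-03, -3.15245080e-03,
        3.14617648e-04, -9.07981230e-04,  6.42979991e-05]), 'joint_torque': array([-4.09959714e-03, -5.28499782e+01, -1.27148017e+00, -1.53838474e+01,
       -5.24859026e-02,  2.01487201e-03,  3.60804063e-05]), 'tool_pos': array([0.23619106, 0.57810862, 0.25701688]), 'eef_rot': array([ 1.92672770e-01,  9.81262753e-01, -7.78131259e-04, -9.09080808e-05]), 'contact_force': array([-0.28562167, -0.07102645,  0.11038604]), 'moment': array([-0.00322116,  0.01146632, -0.01335835]), 'opening': 0.9995499946217687} 0.019
```

View pics/top1.png

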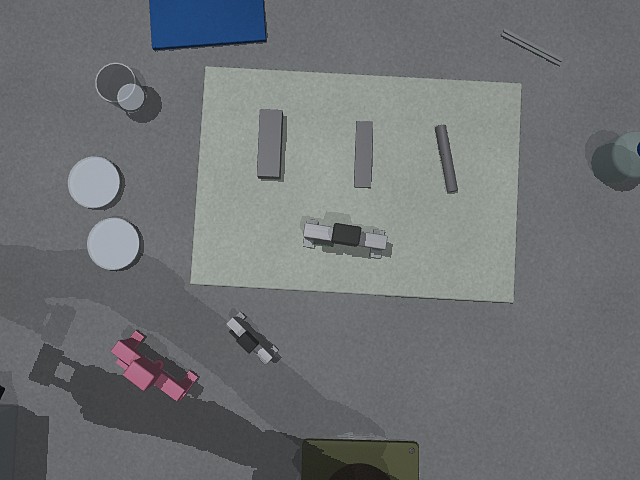

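View pics/side1.png

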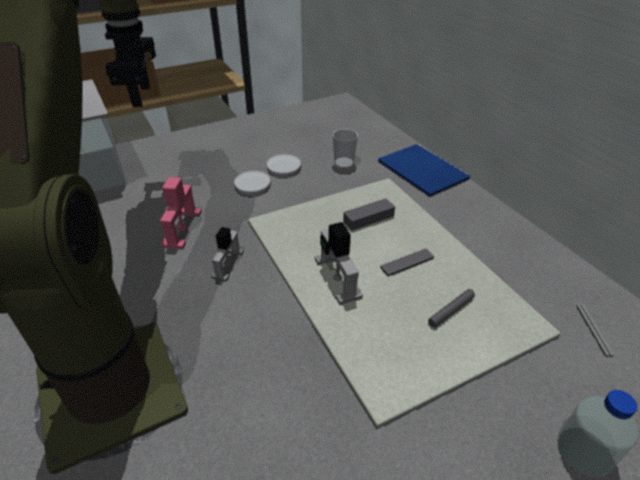

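The top view shows the target gauge on the board with its black handle at (346,234), the block at (270,144), the strip at (364,154) and the rod at (446,158). The small gauge at (245,338) and the pink one at (150,370) are the look-alikes. The side view agrees.

```bash
cat >> h.py <<'E'
def rect(W,m):
    """centre, long-axis heading (deg, world), size of the points W[m] in plan"""
    n,l,st,_=cv2.connectedComponentsWithStats(m.astype(np.uint8)); k=1+st[1:,4].argmax(); p=W[l==k]
    c,sz,a=cv2.minAreaRect((p[:,:2]*1000).astype(np.float32))
    if sz[0]<sz[1]: a+=90; sz=sz[::-1]
    return np.round(c,1),round((a+90)%180-90,1),np.round(sz,1),round(float(np.median(p[:,2]))*1000,1)
def top(s,box,z0,z1,dark=999):
    W=cloud(s); m=np.zeros((480,640),bool); u0,v0,u1,v1=box; m[v0:v1,u0:u1]=1
    m&=(W[...,2]>z0)&(W[...,2]<z1)&(s["pixels"].max(-1)<dark)
    return rect(W,m)
E
python3 - <<'E'
from h import *
s=snap("top")
print("block",top(s,(240,90,310,200),.03,.06))
print("strip",top(s,(340,100,385,200),.015,.04))
print("beam",top(s,(290,190,410,275),.07,.2))
print("handle",top(s,(290,190,410,275),.12,.2))
print("darkhandle",top(s,(290,190,410,275),.12,.2,70))
W=cloud(s);print("board",W[240,450],W[100,320])
s=snap("side")
print("side block",top(s,(340,190,400,235),.03,.06))
print("side handle",top(s,(310,210,370,300),.135,.2,70))
e=R.from_quat(r.get_state()["eef_rot"]).as_matrix();print(e)
E
```

```text
block (array([622.4, 173.4]), -0.6, array([121.5,  40.4]), 41.5)
strip (array([611.2,   5.3]), -1.9, array([121.3,  33.4]), 19.4)
beam (array([456.2,  38.1]), 86.1, array([140.4,  35.4]), 91.3)
handle (array([458. ,  38.1]), 82.0, array([43.8, 30. ]), 141.1)
darkhandle (array([458. ,  38.1]), 82.0, array([43.8, 30. ]), 141.1)
board [ 0.45982212 -0.15258125  0.01467256] [0.70947409 0.08586771 0.01071233]
side block (array([623.2, 170.5]), -0.8, array([121.5,  43.7]), 39.1)
side handle (array([458.5,  35.2]), 81.2, array([44.1, 29. ]), 139.6)
[[-9.25751812e-01  3.78131567e-01 -3.17957929e-04]
 [ 3.78131692e-01  9.25751272e-01 -1.00288314e-03]
 [-8.48718173e-05 -1.04865086e-03 -9.99999447e-01]]
```

```bash
python3 -m inch '[[0.5,-1,0,0.5,88],[1,-1,0,0.5,88],[1,-1,0,0.5,88],[1,-1,0,0.5,88],[1,-1,0,0.4,88]]'; python3 -m inch '[[1,-1,0,0,88],[1,-1,0,0,88],[1,-1,0,0,88],[1,-1,0,0,88],[0.4,-1,0,0,88]]'; python3 -m inch '[[0,-1,0,0,88],[0,-1,0,0,88],[0,-1,0,0,88],[0,-1,0,0,88],[0,-1,0,0,88]]'; python3 -m inch '[[0,-1,0,0,88],[0,-1,0,0,88],[0,-1,0,0,88],[0,0,0,0,88],[0,0,0,0,88]]'
python3 - <<'E'
from h import *
s=snap("wrist","w1.png");t=r.get_state();print(t["clock"],t["tool_pos"],R.from_quat(t["eef_rot"]).as_matrix()[:,1],s["position"])
E
```

```text
clock: 0.7
tool_pos: [0.3497, 0.4524, 0.2576]
eef_rot: [0.067, 0.998, -0.0, -0.0]
contact_force: [-0.1, -0.0, -0.9]
opening: 1.004
clock: 1.2
tool_pos: [0.4614, 0.3268, 0.2575]
eef_rot: [0.07, 0.998, 0.0, 0.001]
contact_force: [-0.5, -0.7, 0.0]
opening: 1.002
clock: 1.7
tool_pos: [0.4587, 0.2025, 0.2577]
eef_rot: [0.068, 0.998, -0.0, -0.0]
contact_force: [1.1, 0.9, -0.4]
opening: 1.002
clock: 2.2
tool_pos: [0.459, 0.1288, 0.2578]
eef_rot: [0.069, 0.998, 0.0, 0.0]
contact_force: [-0.3, -0.2, -0.0]
opening: 0.999
2.25 [0.4589741  0.12972091 0.25784987] [0.13532142 0.99080093 0.00127991] [0.38461997 0.13862696 0.38436681]
```

View pics/w1.png

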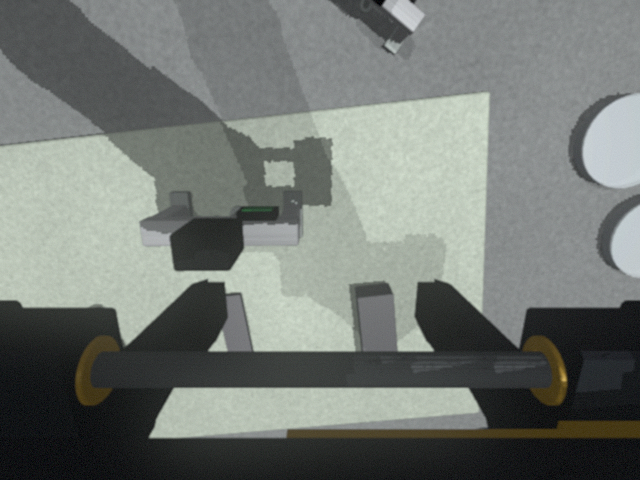

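The wrist view shows the handle top at about (207,245), with the beam parallel to the image rows, so the yaw is already close. The block end is at (373,290) and the small gauge at top right is well clear. Next I'll measure the handle in this view.

Run:
```python
from h import *
s=snap("wrist")
print("handle",top(s,(130,180,260,280),.13,.2,70))
print("beam",top(s,(130,180,310,280),.085,.2))
print("beamtop",top(s,(130,180,310,280),.08,.1))
```

```text
handle (array([459. ,  38.8]), 82.6, array([42.3, 28.8]), 141.3)
beam (array([457.4,  37.8]), 84.9, array([140.1,  35.2]), 106.9)
beamtop (array([456.7,  38. ]), 84.0, array([140.2,  34.7]), 89.6)
```

```bash
python3 -m inch '[[0,-1,0,0,88],[0,-1,0,0,88],[0,-1,0,0,88],[0,-0.65,0,0,88],[0,0,-0.4,0,88]]'; python3 -m inch '[[0,0,-1,0,88],[0,0,-1,0,88],[0,0,-1,0,88],[0,0,-1,0,88],[0,0,-0.6,0,88]]'; python3 -m inch '[[0,0,-0.4,0,88],[0,0,0,0,88],[0,0,0,0,88]]'
python3 - <<'E'
from h import *
s=snap("side","s2.png")
cv2.imwrite("pics/s2c.png",cv2.resize(s["pixels"][120:360,200:520,::-1],(640,480)))
E
```

```text
clock: 2.8
tool_pos: [0.4597, 0.0364, 0.2481]
eef_rot: [0.069, 0.998, -0.0, 0.001]
contact_force: [0.5, -0.3, -0.3]
opening: 1.0
clock: 3.3
tool_pos: [0.4582, 0.04, 0.1306]
eef_rot: [0.066, 0.998, 0.001, -0.001]
contact_force: [0.5, 0.7, 0.5]
opening: 0.997
clock: 3.6
tool_pos: [0.459, 0.0383, 0.1228]
eef_rot: [0.068, 0.998, 0.0, 0.0]
contact_force: [0.7, -0.5, 0.8]
opening: 1.001
```

View pics/s2c.png

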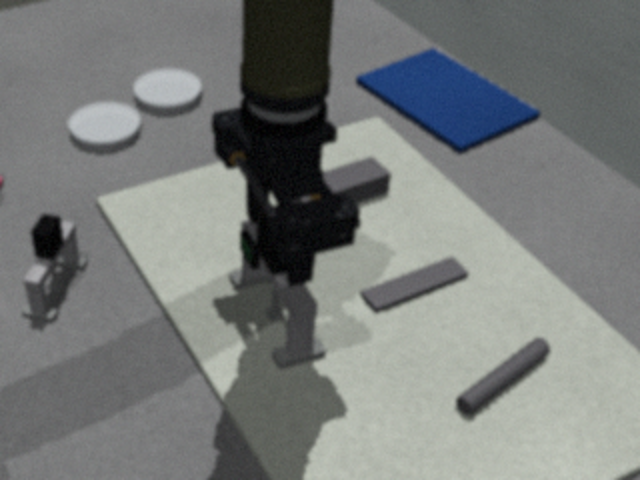

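The jaws are around the handle, at about (290,235) in the crop, and the gauge is still upright. Next I'll close and lift.

```bash
python3 -m inch '[[0,0,0,0,60],[0,0,0,0,40],[0,0,0,0,40],[0,0,0,0,40],[0,0,0,0,40]]' 25; python3 -m inch '[[0,0,0,0,40],[0,0,0.3,0,40],[0,0,0.6,0,40],[0,0,1,0,40],[0,0,1,0,40]]'; python3 -m inch '[[0,0,0.6,0,40],[0,0,0,0,40],[0,0,0,0,40]]'
```

```text
clock: 4.15
tool_pos: [0.4589, 0.0373, 0.1229]
eef_rot: [0.068, 0.998, 0.0, 0.0]
contact_force: [0.3, 0.6, 0.3]
opening: 0.568
clock: 4.65
tool_pos: [0.4579, 0.0371, 0.1959]
eef_rot: [0.068, 0.998, -0.0, -0.001]
contact_force: [0.9, 0.9, -3.4]
opening: 0.498
clock: 4.95
tool_pos: [0.4584, 0.037, 0.2101]
eef_rot: [0.068, 0.998, -0.0, -0.0]
contact_force: [0.3, -1.0, -4.6]
opening: 0.495
```

```bash
python3 -m inch '[[0.3,0.25,0,0.2,40],[0.7,0.6,0,0.2,40],[0.8,0.65,0,0.2,40],[0.8,0.65,0,0.2,40],[0.8,0.65,0,0.2,40]]'; python3 -m inch '[[0.8,0.65,0,0.2,40],[0.8,0.65,0,0,40],[0.8,0.65,0,0,40],[0.5,0.45,0,0,40],[0.27,0.2,0,0,40]]'; python3 -m inch '[[0,0,0,0,40],[0,0,0,0,40],[0,0,0,0,40]]'
python3 - <<'E'
from h import *
s=snap("top","t3.png"); cv2.imwrite("pics/t3c.png",cv2.resize(s["pixels"][60:300,160:480,::-1],(640,480)))
s=snap("wrist","w3.png")
s=snap("side"); cv2.imwrite("pics/s3c.png",cv2.resize(s["pixels"][80:320,240:560,::-1],(640,480)))
t=r.get_state();print(t["tool_pos"])
E
```

```text
clock: 5.45
tool_pos: [0.5444, 0.1085, 0.2089]
eef_rot: [0.015, 1.0, -0.0, -0.001]
contact_force: [0.6, 0.3, -3.7]
opening: 0.494
clock: 5.95
tool_pos: [0.6234, 0.1746, 0.2084]
eef_rot: [0.004, 1.0, 0.0, -0.001]
contact_force: [0.0, -0.3, -3.6]
opening: 0.499
clock: 6.25
tool_pos: [0.6223, 0.1712, 0.2099]
eef_rot: [0.006, 1.0, -0.001, -0.001]
contact_force: [-0.0, -0.3, -3.5]
opening: 0.498
[0.62274519 0.17167208 0.21035101]
```

View pics/w3.png

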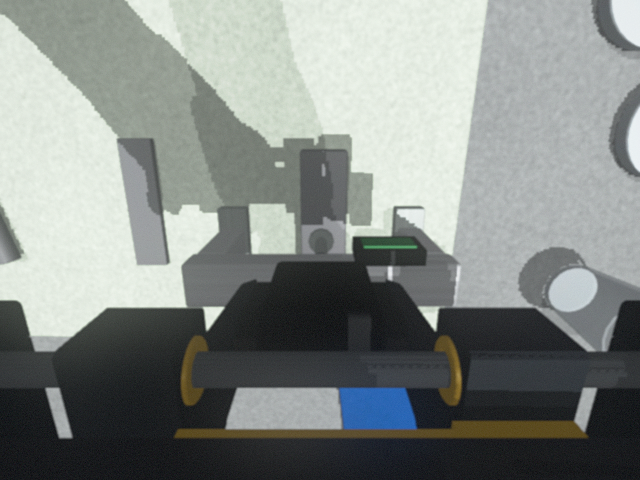

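View pics/s3c.png

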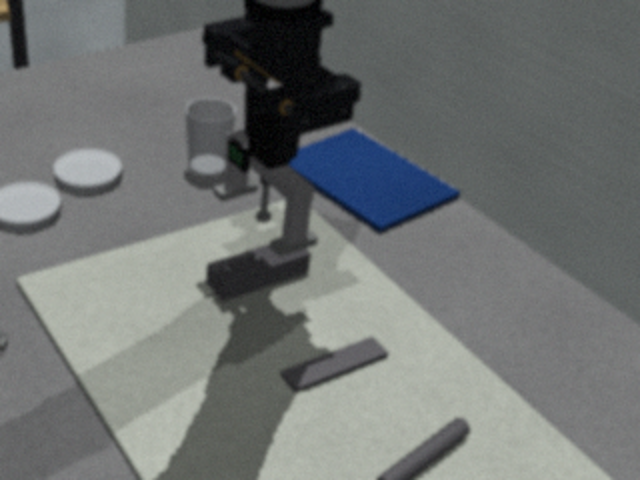

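The wrist view shows the foot at (320,238) over the block, which spans columns 302-348. The legs at 235 and 410 are symmetric about it. The side view shows the gauge hanging upright above the block. Next I'll lower it.

```bash
python3 -m inch '[[0,0,-0.5,0,40],[0,0,-0.8,0,40],[0,0,-0.8,0,40],[0,0,-0.5,0,40],[0,0,-0.3,0,40]]'; python3 -m inch '[[0,0,-0.2,0,40],[0,0,-0.1,0,40],[0,0,-0.1,0,40],[0,0,0,0,40],[0,0,0,0,40]]'; python3 -m inch '[[0,0,-0.04,0,40],[0,0,-0.04,0,40],[0,0,0,0,40],[0,0,0,0,40]]'
python3 - <<'E'
from h import *
s=snap("side"); cv2.imwrite("pics/s4c.png",cv2.resize(s["pixels"][120:280,300:500,::-1],(800,640))[:600])
E
```

```text
clock: 6.9
tool_pos: [0.6225, 0.1719, 0.1362]
eef_rot: [0.005, 1.0, -0.0, -0.001]
contact_force: [-1.0, -0.9, -2.5]
opening: 0.493
clock: 7.4
tool_pos: [0.6233, 0.1725, 0.1282]
eef_rot: [0.005, 1.0, 0.0, 0.0]
contact_force: [-1.4, -0.2, -3.0]
opening: 0.499
clock: 7.8
tool_pos: [0.6233, 0.1725, 0.1258]
eef_rot: [0.005, 1.0, 0.0, 0.0]
contact_force: [-0.7, 0.8, -2.0]
opening: 0.495
```

View pics/s4c.png

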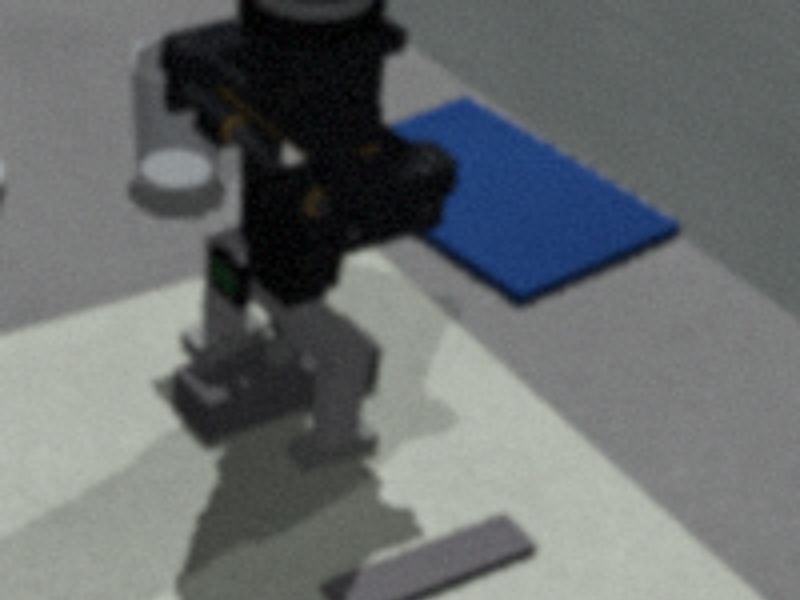

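The near leg is almost on the board at (335,445) in the crop, and the block lies between the legs. The last 3 mm or so go in small steps, watching the force.

```bash
python3 -m inch '[[0,0,-0.04,0,40],[0,0,-0.04,0,40],[0,0,0,0,40],[0,0,0,0,40]]'; python3 -m inch '[[0,0,-0.02,0,40],[0,0,-0.02,0,40],[0,0,0,0,40],[0,0,0,0,40]]'
```

```text
clock: 8.25
tool_pos: [0.6232, 0.1725, 0.1238]
eef_rot: [0.005, 1.0, 0.0, 0.0]
contact_force: [-0.4, 0.2, -2.4]
opening: 0.497
clock: 8.65
tool_pos: [0.6232, 0.1725, 0.1229]
eef_rot: [0.005, 1.0, 0.0, 0.0]
contact_force: [0.6, 1.2, -1.0]
opening: 0.495
```

```bash
python3 -m inch '[[0,0,-0.02,0,40],[0,0,0,0,40],[0,0,0,0,40]]'; python3 -m inch '[[0,0,-0.02,0,40],[0,0,0,0,40],[0,0,0,0,40]]'
```

```text
clock: 8.95
tool_pos: [0.6233, 0.1726, 0.1228]
eef_rot: [0.005, 1.0, 0.0, 0.0]
contact_force: [-1.6, 0.5, 4.5]
opening: 0.495
clock: 9.25
tool_pos: [0.6233, 0.1726, 0.1228]
eef_rot: [0.005, 1.0, 0.0, 0.0]
contact_force: [-1.8, 1.0, 8.0]
opening: 0.499
```

The soles are on the board: the force has gone to +8 N and z has stopped at 0.1228. Next I'll release.

```bash
python3 -m inch '[[0,0,0.02,0,46],[0,0,0,0,55],[0,0,0,0,70],[0,0,0,0,80],[0,0,0,0,80]]'; python3 -m inch '[[0,0,0,0,80],[0,0,0.3,0,80],[0,0,0.7,0,80],[0,0,1,0,80],[0,0,1,0,80]]';  python3 -m inch '[[0,0,1,0,80],[0,0,1,0,80],[-1,0,0.5,0,80],[-1,0,0,0,80],[-1,0,0,0,80]]'; python3 -m inch '[[-1,0,0,0,80],[-1,0,0,0,80],[-1,0,0,0,80],[0,0,0,0,80],[0,0,0,0,80]]'
python3 - <<'E'
from h import *
s=snap("top"); a=s["pixels"][60:300,200:520,::-1]
print("handle",top(s,(220,80,320,220),.125,.16,70),"beam",top(s,(210,80,340,220),.075,.11))
print("strip",top(s,(340,100,385,200),.015,.04))
s=snap("side"); b=s["pixels"][120:280,300:500,::-1]
print("side handle",top(s,(300,120,440,280),.125,.16,70))
cv2.imwrite("pics/f.png",np.hstack([cv2.resize(a,(400,300)),cv2.resize(b,(400,300))]))
E
```

```text
clock: 9.75
tool_pos: [0.623, 0.1723, 0.122]
eef_rot: [0.005, 1.0, -0.0, -0.0]
contact_force: [0.7, -0.3, 0.6]
opening: 0.862
clock: 10.25
tool_pos: [0.6229, 0.1724, 0.1984]
eef_rot: [0.005, 1.0, 0.0, -0.0]
contact_force: [-0.1, -0.1, 1.5]
opening: 0.907
clock: 10.75
tool_pos: [0.5475, 0.1725, 0.261]
eef_rot: [0.005, 1.0, 0.0, 0.001]
contact_force: [-0.4, -0.9, 0.5]
opening: 0.91
clock: 11.25
tool_pos: [0.4736, 0.1726, 0.2605]
eef_rot: [0.005, 1.0, 0.0, 0.001]
contact_force: [0.5, 0.3, 0.9]
opening: 0.91
handle (array([621.9, 172.5]), 89.5, array([44.1, 30.5]), 141.1) beam (array([618.3, 162.7]), 89.7, array([120. ,  32.5]), 89.5)
strip (array([610.2,   5.9]), 0.8, array([121.6,  32.6]), 19.4)
side handle (array([623.1, 169.1]), 88.8, array([45.4, 31.2]), 138.3)
```

View pics/f.png

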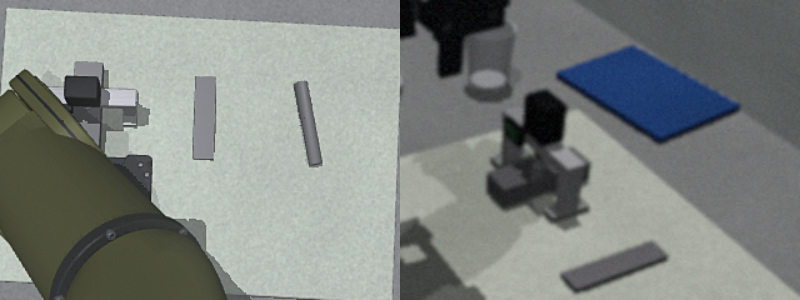

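The gauge stands free and upright astride the block, and its handle top is at the same height as at the start (141.1 mm against 141.1 mm). The strip is where it was.

```bash
python3 -c "
from plant import r
print(r.finish_job())"
```

```text
the job is handed in; nothing more can be done
None
```

The bridge gauge now stands upright over the middle of the block, and I handed the job in at about 11.4 s of the 38 s allowed. I gripped it by its black handle, carried it over, and lowered it until the wrist force rose to +8 N and z stopped changing. Then I let go and backed off.

**Last checks:**
- **Position:** the handle is at (622, 172.5) mm and the block's centre was measured at (622.5, 173) mm. The gauge is turned 89.5° against about 89.3° wanted.
- **Seating:** the handle top reads 141.1 mm, the same as when the gauge stood on the board at the start. Both readings are 5 mm below the nominal 146 mm, which I did not explain.
- **Specimens:** the strip stayed within about 1 mm. Its heading readings differed by 2.7°, which I take as measurement scatter because nothing came near it. The rod looks undisturbed.

**Not fully confirmed:**
- I did not measure the block again after release, because the arm partly hid it from the top camera. In the side view it lies between the legs as before.
- I could not read the gauge's own display.
- The side camera puts the handle about 3 mm lower in y and z than the top camera does, much as it did at the start.

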